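# Lock the shelf foot with its second nut

### The job

A closet shelf board lies upside down with its two threaded levelling feet pointing up. On one foot the copper-coloured wing nut still stands clear of the steel hex nut below it: run it down clockwise and tighten it fully home against that nut so that the foot is locked. Leave the white wing nut on the other foot tight as it is, and do not knock over the bottle.

Things in the scene. Friction and masses are not known exactly. Their poses are not given: they have to be found in the camera images.
- copper_grip (a point): Grip point of the copper wing nut, on its axis, 9 mm below the top of its middle. Wing: flat-sided, 70 mm long (x), 16 mm thick (y), over a round collar 28 mm across that begins 23 mm below this point. z up. Right-hand quick thread: sinks 4 mm per rad turned clockwise from above. Point is 79 mm above the table loose, 74 mm tight. The stud, 10 mm thick, sticks out 11 to 17 mm above the nut.
- copper_nut (a joint): Turn of the copper nut, rad, growing clockwise seen from above. Starts between 0 and 0.35; 1.4 is tight against the hex nut's spring washer, where it stops dead, its wing then along the long side of the fixed white board (340 x 130 x 22 mm) it stands on. Resists with 0.15 N m, rising to 0.26 when tight; stays where left. One grasp can make the whole turn.
- white_nut (a joint): Turn of the white wing nut, rad: 0 is tight, as it starts, its wing along the board's long side; negative when loosened. Same shape and size as the copper nut. The two feet stand 220 mm apart on the board's long centre line, 110 mm either side of its middle; either may be the left one.
- bottle: Loose white bottle with green cap, 56 mm across, 150 mm tall, standing on the table beyond one end of the board; origin at the centre of its underside, z up. Also there as bystanders: a clear tray of spare nuts (110 x 90 x 35 mm) beyond the other end, and a wrench lying along the board's far side.

How it is judged:
By the outcome, as a careful person would: the job done as asked, in the order asked, and still so for the second after the job is handed in, with the robot touching nothing.
It also fails if it takes over 29 s, if anything falls off the work surface, if the arm or the gripper's body presses on something with over 40 N, if the wrist force passes 120 N, or if a joint passes its speed limit or range.

### The arm

A 6-joint arm with a two-finger parallel gripper is mounted at the origin on the work surface. World frame = base frame: x ahead of the robot, y to its left, z up, the work surface at z = 0. Lengths are in m, angles in rad, forces in N, time in s.
With the tool pointing down it reaches from about 0.3 to 0.775 m from the base axis. Payload 14.6 kg.
Tool frame: the origin (TCP) lies between the finger pads; the fingertips stand ctrl.tip_extent ahead of it and the grasp point (between the pads) lies 3 mm ahead of it (ctrl.tip_extent is the distance from the TCP to the fingertips, in m); z points along the fingers, y is the line along which they close (so a half turn about z gives the same grasp; the last joint's range is limited). The gripper opens to 94 mm and grips with 3 to 60 N. Pads are 16 mm wide; open, the fingers measure 119 mm over their backs; the gripper's body (75 mm by 177 mm) begins 78 mm behind the grasp point.
Start: joints at [1.244, 0.3, 1.521, -0, 1.321, -0.067], TCP at [0.141, 0.532, 0.227] pointing down, gripper open.
Joint ranges: [-3.03, 3.03], [-0.79, 2.21], [0.23, 2.52], [-1.04, 4.18], [0, 3.07], [-2.55, 2.55]. Speed limits (rad/s): [2.22, 2.22, 2.57, 3.14, 3.14, 3.14].

### API

Orientations are given as [roll, pitch, yaw] about the fixed x, y, z axes, in that order (R = Rz(yaw) Ry(pitch) Rx(roll)).
In Python, from station import ctrl gives the robot as it stands.
- The arm moves only by the shell command python3 shift.py 'ROWS' [OPENING] [FORCE]. ROWS is a JSON list of rows, 1 to 10 of them, each written [[dx, dy, dz], [rx, ry, rz]]: dx, dy, dz in shares of the most that a row can go, 1 being 50 mm, then a rotation vector rx, ry, rz in shares of 4 rad (1.0 is 4 rad); each row shifts and turns the commanded pose from where the row before left it, along the tool's axes as they then stand; what a row does not reach is not made up. A row lasts 1/10 s, in which the tool goes at most 0.05 m and 0.15 rad, less where a joint would pass 70% of its speed; a pose out of reach is approached as far as the arm can. OPENING is the finger opening in m, set as the command begins (- or left out keeps the last). The fingers move at their own pace and stop on an object; FORCE is the grip in N (left out, the last holds). Time passes only in rows, so rows that do not move let the fingers close. It prints the time, the measured TCP pose, the force, the opening and the grip force at its end. A shift or turn number past 1, either way, is cut back to 1. Input that does not fit is refused with a message, and nothing moves.
- ctrl.get_obs(): the state, without advancing time (a new reading comes with each control period).
- ctrl.camera(name): name is "side" or "top" or "wrist"; returns a dict with "pixels" (480x640x3 uint8, blue, green, red), "fx", "fy", "cx", "cy" (pixels), "extrinsics" (4x4, takes a point from camera to world coordinates). Camera axes: x right, y up, looking along -z (the intrinsics and any distortion apply to the point x, -y, -z); pixel columns grow to the right and rows downward; lengths in m; the calibration is good to about 2 mm. A picture is of the moment at which its call begins. There is no depth.
- ctrl.hand_in(): hands the job in; it is judged then, once.
The state is a dict: "time_s": time; "qpos": joint angles; "joint_vel": joint speeds; "tau": joint torques, N m; "ee_pos": TCP position; "eef_rot": TCP orientation; "force": force on the tool from outside, world axes, zero at the start; "moment": the same for the moment, N m; "grip_width": finger opening in m; "grip_force": force on a finger pad.
Only numpy, scipy, OpenCV 4.12 (cv2) and the standard library are available. Lean on these libraries where they do the work, as an engineer would, in place of code of your own. Each camera call takes 0.05 s, during which the arm holds its last target. There are 200 camera calls.

## Working session

There is one attempt and no reset: what is moved stays moved. The work goes in short steps, Python scripts to look and compute and a shell command to move; the robot and the scene stay as the last step left them, time stands still between calls to the robot, and variables do not carry over. Pictures are saved under pics/ and viewed, at most 10 in all, crops included, and the job is handed in when it is done.

```bash
ls; mkdir -p pics; python3 - <<'E'
from station import ctrl
import cv2, numpy as np
print(ctrl.tip_extent)
for n in ("top","side"):
    c=ctrl.camera(n); cv2.imwrite(f"pics/{n}0.png",c["pixels"]); np.savez(f"pics/{n}0.npz",**{k:v for k,v in c.items()})
    print(n,c.keys(),c["fx"],c["fy"],c["cx"],c["cy"],np.round(c["extrinsics"],3).tolist())
o=ctrl.get_obs(); print(o["time_s"],o["ee_pos"],o["eef_rot"],o["grip_width"])
E
```

```text
pics
shift.py
station.py
0.022
top dict_keys(['pixels', 'fx', 'fy', 'cx', 'cy', 'extrinsics']) 434.4440736366306 434.4440736366306 326.13388060030576 242.56790287660795 [[0.013, 0.984, -0.179, 0.366], [-1.0, 0.009, -0.026, 0.061], [-0.024, 0.179, 0.983, 0.983], [0.0, 0.0, 0.0, 1.0]]
side dict_keys(['pixels', 'fx', 'fy', 'cx', 'cy', 'extrinsics']) 573.021264337882 573.021264337882 308.20297894883095 232.77925481668436 [[1.0, 0.005, -0.023, 0.479], [-0.021, 0.589, -0.808, -0.909], [0.009, 0.808, 0.589, 0.795], [0.0, 0.0, 0.0, 1.0]]
0.1 [0.14121975 0.53134868 0.2269734 ] [-3.14060307e+00 -8.43547344e-05  2.88181213e+00] 0.09431565677371548
```

View pics/top0.png

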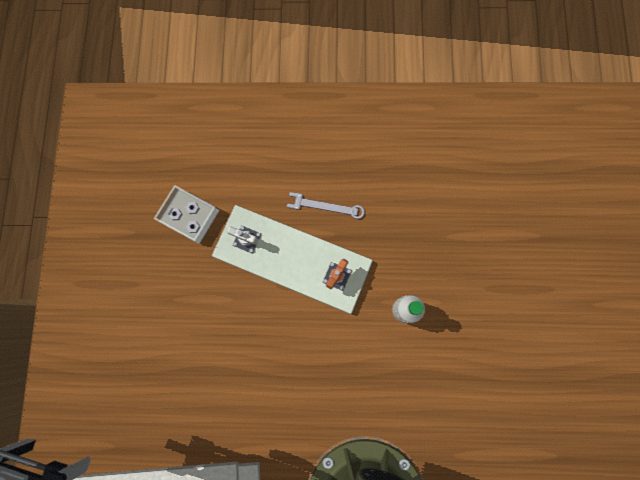

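View pics/side0.png

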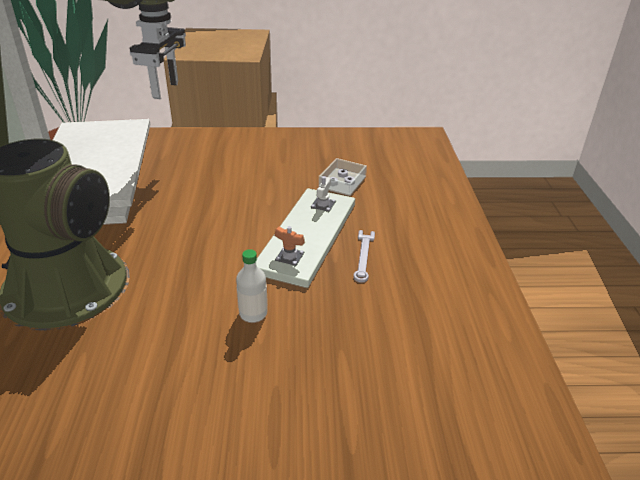

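The top view shows the copper nut at about (338,273), the white nut at (245,238), the board between (235,206) and (355,314), and the bottle at (410,308). The side view agrees: copper is at (290,240), nearest the bottle at (252,290).

```bash
cat > h.py <<'E'
import numpy as np, cv2
def ray(c,uv):
    uv=np.atleast_2d(uv).astype(float); E=c["extrinsics"]
    d=np.c_[(uv[:,0]-c["cx"])/c["fx"],-(uv[:,1]-c["cy"])/c["fy"],-np.ones(len(uv))]
    return E[:3,3],d@E[:3,:3].T
def plane(c,uv,z):
    o,d=ray(c,uv); return o+d*((z-o[2])/d[:,2])[:,None]
def copper(c):
    h=cv2.cvtColor(c["pixels"],cv2.COLOR_BGR2HSV); m=cv2.inRange(h,(3,150,90),(14,255,255))
    n,l,s,_=cv2.connectedComponentsWithStats(m)
    return l,s
E
python3 - <<'E'
from h import *
C={n:dict(np.load(f"pics/{n}0.npz")) for n in("top","side")}
for n,c in C.items():
    p=c["pixels"]; h=cv2.cvtColor(p,cv2.COLOR_BGR2HSV)
    x,y=(338,273) if n=="top" else (290,240)
    print(n,"hsv wing",h[y-6:y+7:4,x-4:x+5:4].reshape(-1,3).tolist(),"wood",h[330,250].tolist(),"board",h[[250],[290]].tolist())
c=C["top"];h=cv2.cvtColor(c["pixels"],cv2.COLOR_BGR2HSV)
m=cv2.inRange(h,(0,0,120),(180,70,255)); m[:190]=0;m[330:]=0;m[:,:205]=0;m[:,385:]=0
m=cv2.morphologyEx(m,cv2.MORPH_OPEN,np.ones((5,5)))
k=max(cv2.findContours(m,0,2)[0],key=cv2.contourArea)
b=cv2.boxPoints(cv2.minAreaRect(cv2.convexHull(k))); w=plane(c,b,.022); print("board px",b.tolist(),"\n",w.round(4),w.mean(0),np.linalg.norm(w-np.roll(w,1,0),axis=1))
v=cv2.hconcat([cv2.resize(C["top"]["pixels"][245:305,308:368],(390,390),interpolation=2),cv2.resize(C["side"]["pixels"][215:275,260:320],(390,390),interpolation=2)])
cv2.imwrite("pics/crop.png",v)
E
```

```text
top hsv wing [[103, 52, 88], [10, 161, 179], [11, 161, 190], [8, 102, 188], [169, 20, 178], [11, 154, 109], [10, 161, 195], [9, 144, 168], [11, 151, 115], [11, 155, 158], [10, 171, 94], [176, 20, 89]] wood [14, 154, 139] board [[47, 24, 212]]
side hsv wing [[10, 140, 131], [10, 146, 154], [10, 150, 172], [10, 134, 131], [10, 132, 129], [11, 135, 132], [10, 133, 127], [11, 133, 125], [10, 136, 129], [10, 136, 126], [11, 133, 125], [11, 153, 110]] wood [14, 151, 91] board [[6, 51, 80]]
board px [[210.71302795410156, 256.4112243652344], [233.10060119628906, 202.04141235351562], [372.923095703125, 259.6153869628906], [350.5355224609375, 313.9851989746094]] 
 [[ 0.5068  0.346   0.022 ]
 [ 0.6336  0.3019  0.022 ]
 [ 0.5031 -0.0181  0.022 ]
 [ 0.3829  0.0313  0.022 ]] [0.50661947 0.16529126 0.022     ] [0.33821382 0.13426621 0.34563184 0.12990643]
```

View pics/crop.png

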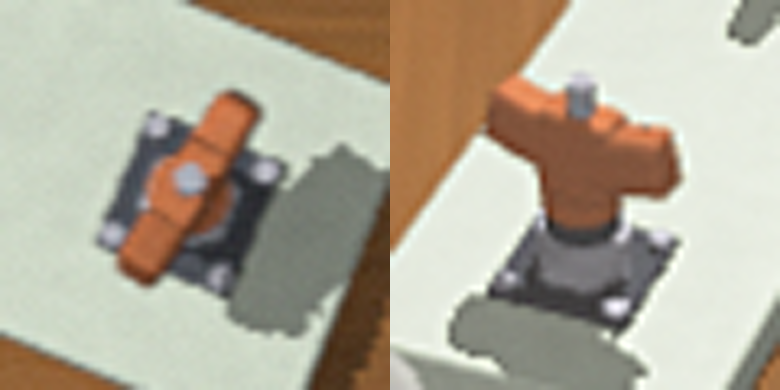

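The crop shows the stud tip at top-view pixel (337.2,272.4) and side-view pixel (289.2,227). In the top view the wing runs from about (329,287) to (346,260).

```bash
python3 - <<'E'
from h import *
C={n:dict(np.load(f"pics/{n}0.npz")) for n in("top","side")}
# stud triangulation
(o1,d1),(o2,d2)=ray(C["top"],(337.2-.1,272.3)),ray(C["side"],(289.2,227.3))
d1,d2=d1[0],d2[0]; s=np.linalg.lstsq(np.c_[d1,-d2],o2-o1,rcond=None)[0]
P,Q=o1+s[0]*d1,o2+s[1]*d2; print("stud top",P.round(4),Q.round(4))
c=C["top"]; h=cv2.cvtColor(c["pixels"],cv2.COLOR_BGR2HSV)
m=cv2.inRange(h,(3,120,60),(13,255,255)); M=np.zeros_like(m); M[255:293,322:352]=m[255:293,322:352]
v,u=np.nonzero(M); w=plane(c,np.c_[u,v],.084)[:,:2]
mid=((P+Q)/2)[:2]; w=w-mid
a=np.radians(20)
for _ in range(5):
    t=np.array([np.cos(a),np.sin(a)]); q=w@t; A=w[q>.017].mean(0);B=w[q<-.017].mean(0); a=np.arctan2(*(A-B)[::-1])
print("wing angle deg",np.degrees(a),"lobe mid",(A+B)/2+mid,"extent",q.min(),q.max(),"n",(q>.017).sum(),(q<-.017).sum())
# bottle cap
g=cv2.inRange(h,(45,80,60),(85,255,255)); mm=cv2.moments(g,True); print("cap",plane(c,(mm['m10']/mm['m00'],mm['m01']/mm['m00']),.148))
h2=cv2.cvtColor(C["side"]["pixels"],cv2.COLOR_BGR2HSV)
# white wing grip estimates from top
print("white stud",plane(c,(246,238),.095))
E
```

```text
stud top [0.465  0.0614 0.1008] [0.4669 0.0615 0.101 ]
wing angle deg -31.68161614293843 lobe mid [0.46549527 0.0619534 ] extent -0.03499577997137315 0.03143599107828917 n 44 61
cap [[ 0.39423631 -0.08774166  0.148     ]]
white stud [[0.53571236 0.2524502  0.095     ]]
```

Careful with the scale: shifts go in shares of 50 mm and turns go in shares of 4 rad. That gives: -0.031 m is -0.62, -0.0264 m is -0.528.

```bash
python3 shift.py '[[[-0.62, -0.528, 0], [0, 0, 0]], [[-0.62, -0.528, 0], [0, 0, 0]], [[-0.62, -0.528, 0], [0, 0, 0]], [[-0.62, -0.528, 0], [0, 0, 0]], [[-0.62, -0.528, 0], [0, 0, 0]], [[-0.62, -0.528, 0], [0, 0, 0]], [[-0.62, -0.528, 0], [0, 0, 0]], [[-0.62, -0.528, 0], [0, 0, 0]], [[-0.62, -0.528, 0], [0, 0, 0]], [[-0.62, -0.528, 0], [0, 0, 0]]]' 0.06 && python3 shift.py '[[[-0.62, -0.528, 0], [0, 0, 0]], [[-0.62, -0.528, 0], [0, 0, 0]], [[-0.62, -0.528, 0], [0, 0, 0]], [[-0.62, -0.528, 0], [0, 0, 0]], [[0, 0, 0], [0, 0, 0.0368]], [[0, 0, 0.4], [0, 0, 0.0368]], [[0, 0, 0.5], [0, 0, 0]], [[0, 0, 0], [0, 0, 0]], [[0, 0, 0], [0, 0, 0]]]'
python3 - <<'E'
from h import *
from station import ctrl
o=ctrl.get_obs(); p=o["ee_pos"]; y=o["eef_rot"][2]; d=np.array([.4658,.0620])-p[:2]
print(o["time_s"],p,np.degrees(o["eef_rot"]),"dx",d@[np.cos(y),np.sin(y)],"dy",d@[np.sin(y),-np.cos(y)],o["qpos"].round(2) if hasattr(o["qpos"],"round") else o["qpos"])
c=ctrl.camera("wrist"); cv2.imwrite("pics/wr.png",c["pixels"]); np.savez("pics/wr.npz",**c)
E
```

```text
time_s: 1.1
ee_pos: [0.3736, 0.1952, 0.2274]
eef_rot: [3.142, -0.0, 2.882]
force: [0.2, 0.6, -0.1]
grip_width: 0.0601
grip_force: 0.0
time_s: 2.0
ee_pos: [0.4658, 0.0629, 0.1829]
eef_rot: [-3.141, -0.0, 2.589]
force: [0.4, 0.4, -0.6]
grip_width: 0.0597
grip_force: 0.0
2.0 [0.46580797 0.0628678  0.18288376] [-1.79981854e+02 -2.20608680e-02  1.48312192e+02] dx -0.00044907002184551106 dy -0.0007426201637560051 [ 0.06  0.17  1.79 -0.    1.18 -0.96]
```

View pics/wr.png

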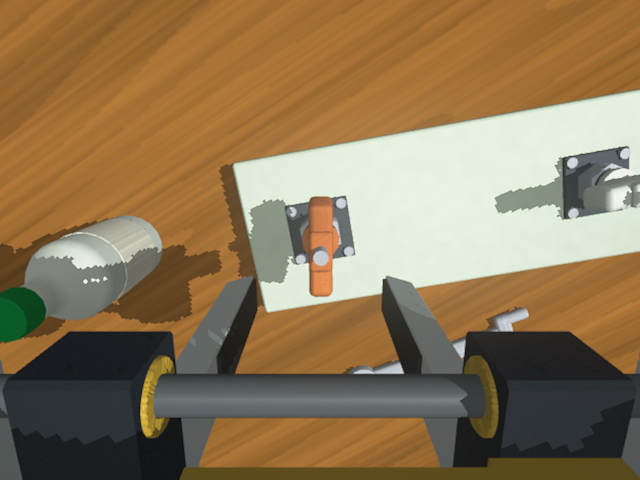

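The wrist view shows the copper wing upright from (320,197) to (320,295) with the stud at (320,258), centred between the fingers. The bottle is well to the left and the board's edge runs from (236,163) to (640,91).

```bash
python3 - <<'E'
from h import *
c=dict(np.load("pics/wr.npz")); h=cv2.cvtColor(c["pixels"],cv2.COLOR_BGR2HSV)
m=cv2.inRange(h,(3,140,120),(12,255,255)); M=np.zeros_like(m); M[190:300,295:350]=m[190:300,295:350]
for a,b in((200,212),(285,294)):
    v,u=np.nonzero(M[a:b]); print(u.mean(),u.min(),u.max(),plane(c,(u.mean(),v.mean()+a),.086))
ang=lambda a,b,z:np.degrees(np.arctan2(*(plane(c,b,z)-plane(c,a,z))[0,1::-1]))
print("wing",ang((M[200:212].nonzero()[1].mean(),206),(M[285:294].nonzero()[1].mean(),290),.086),"board",ang((236,163),(639,91),.022),ang((266,312),(639,252),.022),"stud",plane(c,(320.3,257.5),.101))
E
```

```text
322.0456852791878 310 331 [[0.44227107 0.08102364 0.086     ]]
320.5 310 331 [[0.48971193 0.05055844 0.086     ]]
wing -32.686554379855096 board 68.12127297744193 68.0843953272986 stud [[0.46679291 0.06450555 0.101     ]]
```

Converted, 0.025 m is 0.5, 0.016 m is 0.32.

```bash
python3 shift.py '[[[0, 0, 0.5], [0, 0, 0]], [[0, 0, 0.5], [0, 0, 0]], [[0, 0, 0.5], [0, 0, 0]], [[0, 0, 0.32], [0, 0, 0]], [[0, 0, 0.2], [0, 0, 0]], [[0, 0, 0], [0, 0, 0]], [[0, 0, 0], [0, 0, 0]]]' && python3 shift.py '[[[0, 0, 0], [0, 0, 0]], [[0, 0, 0], [0, 0, 0]], [[0, 0, 0], [0, 0, 0]], [[0, 0, 0], [0, 0, 0]], [[0, 0, 0], [0, 0, 0]], [[0, 0, 0], [0, 0, 0]], [[0, 0, 0], [0, 0, 0]], [[0, 0, 0], [0, 0, 0]]]' 0.005 45
```

```text
time_s: 2.75
ee_pos: [0.4664, 0.0629, 0.0825]
eef_rot: [3.141, 0.001, 2.588]
force: [1.2, 0.3, -0.4]
grip_width: 0.0602
grip_force: 0.0
time_s: 3.55
ee_pos: [0.4662, 0.0634, 0.0816]
eef_rot: [3.14, 0.0, 2.588]
force: [2.9, 4.9, -1.8]
grip_width: 0.0161
grip_force: 45.0
```

Converted, 0.0005 m is 0.01, 0.12 rad is 0.03.

```bash
python3 shift.py '[[[0, 0, 0.01], [0, 0, 0.03]], [[0, 0, 0.01], [0, 0, 0.03]], [[0, 0, 0.01], [0, 0, 0.03]], [[0, 0, 0.01], [0, 0, 0.03]], [[0, 0, 0.01], [0, 0, 0.03]]]' && python3 shift.py '[[[0, 0, 0.01], [0, 0, 0.03]], [[0, 0, 0.01], [0, 0, 0.03]], [[0, 0, 0.01], [0, 0, 0.03]], [[0, 0, 0.01], [0, 0, 0.03]], [[0, 0, 0.01], [0, 0, 0.03]], [[0, 0, 0], [0, 0, 0]], [[0, 0, 0], [0, 0, 0]]]'; python3 -c "
from station import ctrl
o=ctrl.get_obs();print(o['moment'],o['force'],o['qpos'])"
```

```text
time_s: 4.05
ee_pos: [0.4663, 0.0635, 0.0792]
eef_rot: [3.14, -0.0, 1.983]
force: [4.1, 6.9, 0.1]
grip_width: 0.0154
grip_force: 45.0
time_s: 4.75
ee_pos: [0.4664, 0.0636, 0.0767]
eef_rot: [3.14, -0.002, 1.387]
force: [3.2, 7.3, -0.8]
grip_width: 0.0155
grip_force: 45.0
[ 1.22708399 -0.57861137 -0.06787759] [ 3.18766318  7.28982284 -0.78572857] [5.69670276e-02 3.19000633e-01 1.88754136e+00 1.47301199e-03
 9.33172224e-01 2.39464837e-01]
```

Converted, 0.0003 m is 0.006, 0.08 rad is 0.02.

```bash
M="from station import ctrl;o=ctrl.get_obs();print('MOM',o['moment'].round(3) if hasattr(o['moment'],'round') else o['moment'])"
python3 shift.py '[[[0, 0, 0.006], [0, 0, 0.02]], [[0, 0, 0.006], [0, 0, 0.02]], [[0, 0, 0], [0, 0, 0]]]'; python3 -c "$M"; python3 shift.py '[[[0, 0, 0.004], [0, 0, 0.01]], [[0, 0, 0], [0, 0, 0.0075]], [[0, 0, 0], [0, 0, 0]], [[0, 0, 0], [0, 0, 0]]]'; python3 -c "$M"
```

```text
time_s: 5.05
ee_pos: [0.4665, 0.0635, 0.0761]
eef_rot: [3.14, -0.002, 1.225]
force: [3.6, 7.2, -0.8]
grip_width: 0.0159
grip_force: 45.0
MOM [ 1.273 -0.647  0.08 ]
time_s: 5.45
ee_pos: [0.4665, 0.0635, 0.076]
eef_rot: [3.14, -0.002, 1.159]
force: [4.7, 6.9, -1.4]
grip_width: 0.0155
grip_force: 45.2
MOM [ 1.37  -0.635  0.538]
```

Converted, 0.04 rad is 0.01.

```bash
M="from station import ctrl;o=ctrl.get_obs();print('MOM',o['moment'])"
python3 shift.py '[[[0, 0, 0], [0, 0, 0.01]], [[0, 0, 0], [0, 0, 0]], [[0, 0, 0], [0, 0, 0]]]'; python3 -c "$M"
```

```text
time_s: 5.75
ee_pos: [0.4665, 0.0635, 0.0759]
eef_rot: [3.14, -0.002, 1.119]
force: [3.4, 6.7, -1.0]
grip_width: 0.0158
grip_force: 46.2
MOM [ 1.3454588  -0.70877557  0.938094  ]
```

The moment now climbs about 0.4 N m for 0.04 rad, so the nut is at its hard stop. I'll ease the twist off, open the fingers and lift.

Converted, -0.04 rad is -0.01.

```bash
M="from station import ctrl;o=ctrl.get_obs();print('MOM',o['moment'])"
python3 shift.py '[[[0, 0, 0], [0, 0, -0.01]], [[0, 0, 0], [0, 0, -0.0088]], [[0, 0, 0], [0, 0, 0]]]'; python3 -c "$M"; python3 shift.py '[[[0, 0, 0], [0, 0, 0]], [[0, 0, 0], [0, 0, 0]], [[0, 0, 0], [0, 0, 0]], [[0, 0, 0], [0, 0, 0]], [[0, 0, 0], [0, 0, 0]]]' 0.06; python3 shift.py '[[[0, 0, -0.2], [0, 0, 0]], [[0, 0, -0.4], [0, 0, 0]], [[0, 0, -0.6], [0, 0, 0]], [[0, 0, -0.6], [0, 0, 0]], [[0, 0, -0.6], [0, 0, 0]], [[0, 0, -0.4], [0, 0, 0]], [[0, 0, 0], [0, 0, 0]], [[0, 0, 0], [0, 0, 0]]]'
python3 - <<'E'
from h import *
from station import ctrl
c=ctrl.camera("wrist"); cv2.imwrite("pics/wr2.png",c["pixels"]); np.savez("pics/wr2.npz",**c)
c=ctrl.camera("side"); cv2.imwrite("pics/s2.png",cv2.resize(c["pixels"][140:340,200:400],(600,600)))
E
```

```text
time_s: 6.05
ee_pos: [0.4665, 0.0635, 0.076]
eef_rot: [3.14, -0.002, 1.194]
force: [4.7, 6.1, -0.4]
grip_width: 0.016
grip_force: 45.0
MOM [ 1.22868976 -0.60615011  0.04962403]
time_s: 6.55
ee_pos: [0.4657, 0.0628, 0.0756]
eef_rot: [-3.142, 0.0, 1.193]
force: [0.3, 0.5, -0.1]
grip_width: 0.0525
grip_force: 0.0
time_s: 7.35
ee_pos: [0.4656, 0.0628, 0.2156]
eef_rot: [3.141, -0.0, 1.193]
force: [0.6, -0.4, -0.6]
grip_width: 0.0598
grip_force: 0.0
```

View pics/wr2.png

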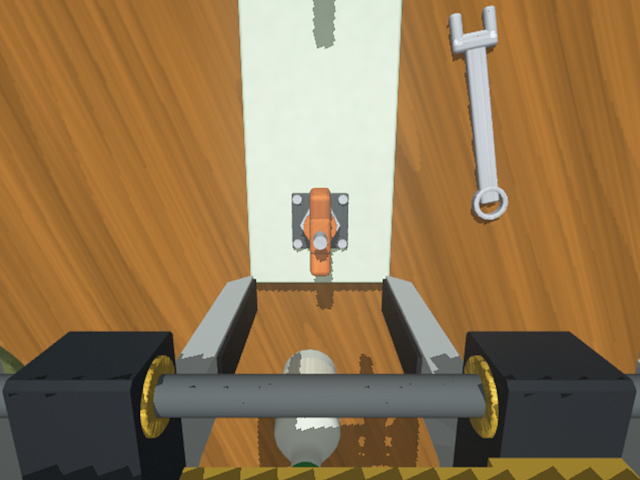

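View pics/s2.png

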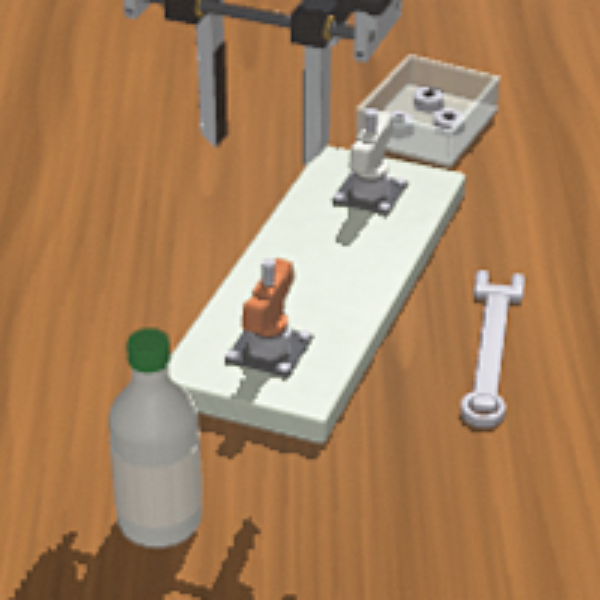

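The wrist view shows the copper wing from (320,188) to (320,275), parallel to the board's sides. The side view shows it sitting down on the hex nut, the white nut still aligned, the bottle standing and the gripper clear.

```bash
python3 -c "
from station import ctrl
print(ctrl.hand_in())"
```

```text
the job is handed in; nothing more can be done
None
```

The copper wing nut was run down clockwise to its hard stop against the hex nut; the white nut and the bottle were left alone, and the job was handed in at about 7.5 s with the gripper clear.

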